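# Refit the pointer knob in the radio's control bay and keep it pressed

### The job

Swing the small door on top of the wooden radio open by its brass handle until it stands upright, and leave it so. Then pick up the steel pointer knob (the one with the bar grip and nose), turn it so that its keyed bore matches the D-shaped shaft in the radio's control bay, slide it fully home on the shaft, and press it down with its spring-loaded shaft to the bottom of the travel. Finish while still holding the knob pressed down; leave the other things on the table where they are.

Things in the scene. Friction and masses are not known exactly. Their poses are not given: they have to be found in the camera images.
- radio: Dark wooden radio, a fixed box 190 (x) x 280 (y) x 120 (z) mm. Origin: centre of its underside; at yaw 0 x points away from the robot, y to its left; yaw up to 0.2 rad. In its top is a bay, a well 130 (x) x 150 (y) mm centred at (0, 55) mm, floor 70 mm and rim 120 mm above the table, with the D-shaft upright in its middle; the door covers it at first.
- door (a joint): Opening angle of the bay's door, rad: 0 flat over the bay, pi/2 upright, 1.9 its stop; starts at 0 to 0.12. Panel 150 (x) x 165 (y) x 10 mm, 0.22 kg, hinged along the radio's +y edge; its free (-y) edge goes up and over to +y. Stiff hinge (friction 0.22 N m, gravity less than that): it stays where it is left. Past 1.7 its edge nears a gripper still on the handle.
- door_hinge (a point): Middle of the door's hinge line, at (0, 135, 120.5) mm in the radio's frame. The line runs along the radio's x. Axes as the radio's when closed; they turn with the door about -x.
- door_handle (a point): Middle of the door's handle: a round brass bar, 10 mm thick, 80 mm long, along the radio's x, parallel to the hinge, on a post at each end; 35 mm free below it, 15 mm from the free edge. At (0, -150, 50) mm in door_hinge's frame. Pinch it across from above; it turns between the fingers as the door swings.
- knob: Steel pointer knob, about 0.06 kg, loose, upright, bore down. Origin: centre of underside. Skirt 44 mm across, 16 mm high; on it to 36 mm height a bar 14 mm wide (y), x from -19 to 18 mm, then tapering to a nose at x = +32 mm. D-bore from below on the axis: 13.6 mm across, flat at x = +3.3 mm (nose side), 13 mm deep. Grip the bar across y, tips just above the skirt.
- shaft_tip (a point): Centre of the steel D-shaft's tip, at (0, 55, 92) mm in the radio's frame when not pressed; z up. 12 mm across; its flat faces +x, 2.5 mm from the axis. The knob's +x (nose) must point along this +x; it slides on with 0.8 mm play until the bore's end meets the tip (knob origin 13 mm below it). Yaw up to 0.4 rad off the radio's; the shaft turns stiffly (0.15 N m).
- shaft (a joint): How far the shaft is pushed down, in m: 0 free, 0.006 at its stop. A spring pushes it up with 3 N at 0 and 9 N at the stop.
- round_knob: A different knob, not to be used: round, no bar and no nose, no bore, steel, skirt 42 mm, grip 30 mm in diameter, 30 mm high, loose. Origin: centre of its underside.
- tumbler: Drinking glass, 72 mm in diameter, 90 mm high, on the green book at the back. Origin: centre of its underside.
- vase: Small white vase, 72 mm in diameter, 74 mm high, on the green book at the back. Origin: centre of its underside.
- candlestick: Brass candlestick, foot 68 mm in diameter, 100 mm high. Origin: centre of its underside.
- remote: Black remote control, 45 x 150 x 18 mm, lying at the right. Origin: centre of its underside.
- bowl: Terracotta bowl, 120 mm in diameter, 45 mm high. Origin: centre of its underside.
- jar: Amber glass jar, 60 mm in diameter, 90 mm high, left of the radio. Origin: centre of its underside.
Mind the look-alikes: they are no part of the job. Leave any pink or red look-alike of the knob alone.

How it is judged:
On the way, in this order (a step that is already met when the one before it is completed fails the run):
1. the radio's door is swung open (1.4 rad or more) and stays there (value of joint door above 1.4 rad), for 0.2 s.
2. the pointer knob is lifted off the table by the fingers (height (world z) of knob above 0.03 m and contact force between the fingers and knob above 1 N), for 0.2 s.
At the end, for the whole second after the job is handed in: Through the last second: door at 1.4 rad or more; knob keyed on the shaft (bore end within 1.5 mm of the tip, axes within 2.5 mm and 0.12 rad, nose within 0.25 rad of the flat), shaft pressed at least 4.5 of its 6 mm, fingers on the knob (over 1 N) (value of joint door above 1.4 rad and z of knob in the frame of shaft_tip below -0.0115 m and horizontal distance between knob and shaft_tip below 0.0025 m and angle between the x axis of knob and the x axis of shaft_tip, either way round below 0.25 rad and angle between the z axis of knob and the z axis of shaft_tip, either way round below 0.12 rad and value of joint shaft above 0.0045 m and contact force between the fingers and knob above 1 N); the arm keeps its last pose, push and grip.
It fails at once if one of the other things was moved by more than 30 mm (distance of any of round_knob, tumbler, vase, candlestick, remote, bowl, jar from where it was at the start of the episode above 0.03 m).
It also fails if it takes over 59 s, if anything falls off the work surface, if the arm or the gripper's body presses on something with over 40 N, if the wrist force passes 120 N, or if a joint passes its speed limit or range.

### The arm

A 6-joint arm with a two-finger parallel gripper is mounted at the origin on the work surface. World frame = base frame: x ahead of the robot, y to its left, z up, the work surface at z = 0. Lengths are in m, angles in rad, forces in N, time in s.
With the tool pointing down it reaches from about 0.2 to 0.875 m from the base axis. Payload 3.4 kg.
Tool frame: the origin (TCP) lies midway between the tips of the shut fingers; the grasp point (between the pads) lies 19 mm behind it; z points along the fingers, y is the line along which they close (so a half turn about z gives the same grasp; the last joint's range is limited). The gripper opens to 94 mm and grips with 3 to 60 N. Pads are 16 mm wide; open, the fingers measure 119 mm over their backs; the gripper's body (75 mm by 177 mm) begins 78 mm behind the grasp point.
Start: joints at [1.145, 0.276, 1.505, -0, 1.361, -0.121], TCP at [0.173, 0.549, 0.205] pointing down, gripper open.
Joint ranges: [-2.89, 2.89], [-0.75, 2.08], [0.22, 2.7], [-1.18, 4.32], [0.11, 2.71], [-2.7, 2.7]. Speed limits (rad/s): [2.57, 2.57, 3.14, 3.14, 3.14, 3.14].

### API

Orientations are given as a 3x3 rotation matrix whose columns are the frame's x, y, z axes.
In Python, from workcell import arm gives the robot as it stands. The module is installed in compiled form; this text tells all that it offers.
- The arm moves only by the tool jog_arm, never from a script. Its argument "moves" is a list of rows, each a list of 7 numbers: the turn, a rotation vector about the world's x, y, z in degrees, then the shift along the world's x, y, z in units of 25 mm (1.0 is 25 mm), then the opening, from -1 (shut) to 1 (fully open). A call has 1 to 20 rows; each row is the pose to reach, as a shift and turn from the pose commanded when the call began; what a row does not reach only later rows make up. A row lasts 1/10 s, in which the tool goes at most 50 mm and 8.59 degrees, less where a joint would pass 70% of its speed; a pose out of reach is approached as far as the arm can. A call with a gripper value outside its range is refused whole. The fingers move at their own pace and stop on an object; the grip force is fixed at half the most. Time passes only in rows, so rows that repeat a pose let the fingers close. It gives the time, the measured TCP pose, the force, the opening and the grip force at its end, in the units of the state.
- arm.read_state(): the state, without advancing time (a new reading comes with each control period).
- arm.snapshot(name): name is "scene" or "top"; returns a dict with "pixels" (384x512x3 uint8, red, green, blue), "vertical_fov" (degrees; the focal length in pixels is half the picture's height over the tangent of half this angle, whatever the lens; pixels are square), "cx", "cy" (the principal point, pixels), "R" (3x3) and "t" (3): a world point X has camera coordinates R X + t. Camera axes: x right, y down, z forward; pixel columns grow to the right and rows downward; lengths in m; the calibration is good to about 2 mm. A picture is of the moment at which its call begins. There is no depth.
- arm.sign_off(): hands the job in; it is judged then, once.
The state is a dict: "time_s": time; "joint_positions": joint angles; "joint_vel": joint speeds; "joint_efforts": joint torques, N m; "ee_pos": TCP position; "tcp_rot": TCP orientation; "wrist_force": force on the tool from outside, world axes, zero at the start; "ft_torque": the same for the moment, N m; "gripper_width": finger opening in m; "gripper_force": force on a finger pad.
Only numpy, scipy, OpenCV 4.12 (cv2) and the standard library are available. Lean on these libraries where they do the work, as an engineer would, in place of code of your own. Each camera call takes 0.05 s, during which the arm holds its last target. There are 200 camera calls.

## Working session

There is one attempt and no reset: what is moved stays moved. The work goes in short steps, Python scripts to look and compute and a tool call to move; the robot and the scene stay as the last step left them, time stands still between calls to the robot, and variables do not carry over. Pictures are saved under pics/ and viewed, at most 10 in all, crops included, and the job is handed in when it is done.

Besides the shell and the picture viewer there is one more tool, called after "Request:" by a JSON object that holds its "op" and its "data". jog_arm: Moves the arm, as the interface text tells. Its arguments: {"type":"object","properties":{"moves":{"type":"array"}},"required":["moves"]}

```bash
mkdir -p pics
cat > h.py <<'E'
import numpy as np, cv2, json
from workcell import arm
def snap(n,f):
    s=arm.snapshot(n); cv2.imwrite(f'pics/{f}.png',s['pixels'][:,:,::-1]); 
    np.savez(f'{f}.npz',**{k:np.array(v) for k,v in s.items()}); return s
def cam(s):
    f=192/np.tan(np.radians(float(s['vertical_fov']))/2)
    return f,float(s['cx']),float(s['cy']),np.array(s['R']),np.array(s['t'])
def ray(s,u,v,z):
    f,cx,cy,R,t=cam(s); d=R.T@np.array([(u-cx)/f,(v-cy)/f,1]); c=-R.T@t
    return c+d*(z-c[2])/d[2]
def proj(s,X):
    f,cx,cy,R,t=cam(s); p=R@np.array(X)+t; return f*p[0]/p[2]+cx,f*p[1]/p[2]+cy
E
python3 - <<'E'
from h import *
a=snap('scene','s0');b=snap('top','t0')
for s in(a,b): print(s['vertical_fov'],s['cx'],s['cy'],np.round(s['R'],3).tolist(),np.round(-np.array(s['R']).T@s['t'],3))
for n in('s0','t0'):
    cv2.imwrite(f'pics/{n}b.png',cv2.resize(cv2.imread(f'pics/{n}.png'),(800,600),interpolation=cv2.INTER_CUBIC))
print(arm.read_state())
E
```

```text
51.98304486150992 254.4489840540665 189.04542192425552 [[0.726, 0.687, 0.011], [0.485, -0.501, -0.716], [-0.487, 0.526, -0.698]] [ 1.114 -0.626  0.894]
53.93402609137909 258.5892845965101 191.74375420087554 [[-0.009, -1.0, -0.017], [-0.986, 0.012, -0.167], [0.167, 0.016, -0.986]] [ 0.374 -0.032  1.411]
{'time_s': 0.1, 'joint_positions': array([ 1.14499842e+00,  2.76530663e-01,  1.50599106e+00,  4.95029562e-06,
        1.36071996e+00, -1.21026382e-01]), 'joint_vel': array([-0.00134016,  0.00031872, -0.00204523, -0.0001075 , -0.00117925,
       -0.00129529]), 'joint_efforts': array([ 1.50403943e-03, -4.05452549e+01, -2.37779993e+01,  7.02707400e-02,
        2.98664183e-02, -4.89700176e-05]), 'ee_pos': array([0.17234812, 0.54802634, 0.20469805]), 'tcp_rot': array([[-9.53915156e-01,  3.00075667e-01, -6.85536576e-04],
       [ 3.00076381e-01,  9.53913998e-01, -1.49978649e-03],
       [ 2.03893507e-04, -1.63638239e-03, -9.99998640e-01]]), 'wrist_force': array([ 0.51166781, -0.5646753 ,  1.00594973]), 'ft_torque': array([ 0.01039405, -0.00765787,  0.00068596]), 'gripper_force': 0.0, 'gripper_width': 0.09369218687706583}
```

View pics/s0b.png

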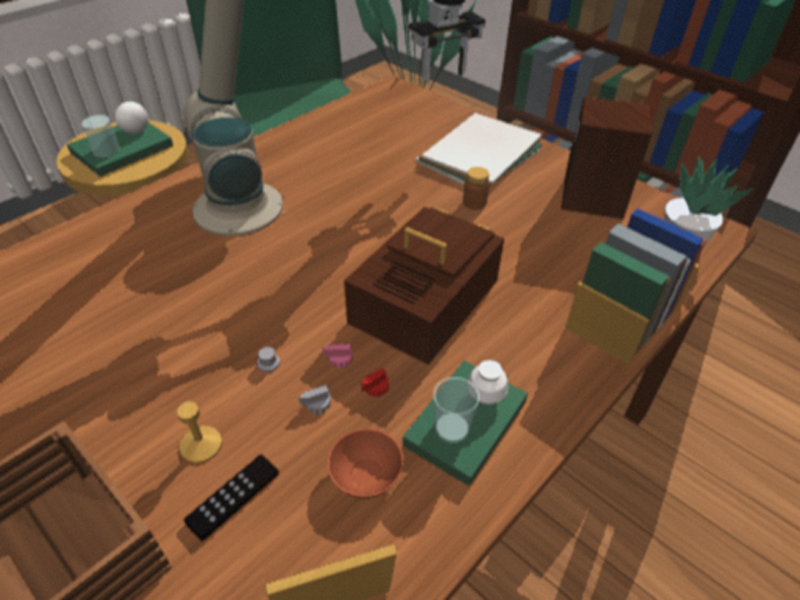

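View pics/t0b.png

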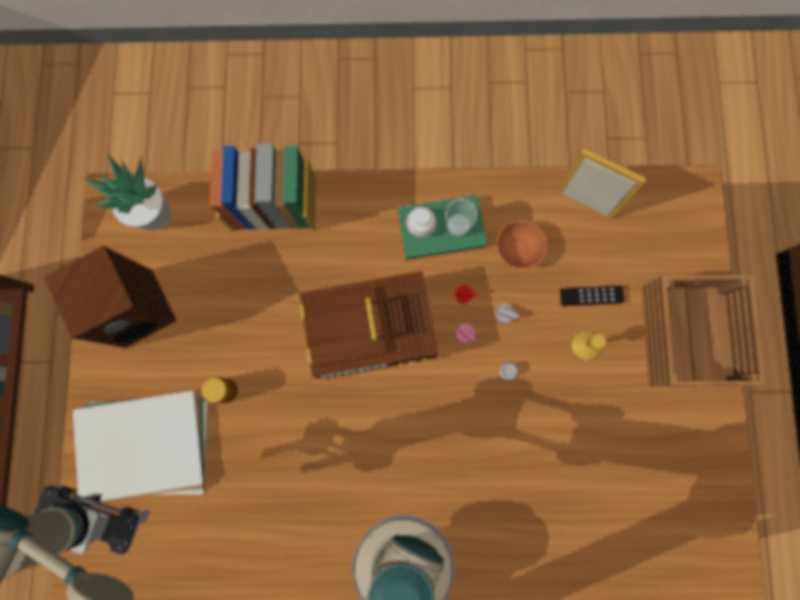

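The top view (800x600 scale) shows these candidates:
- Steel pointer knob at about (507,313), with a bar and nose.
- Round steel knob at (508,371).
- Pink look-alike at (466,333) and red look-alike at (466,294).

The steel one with the nose fits the description. I'll enlarge both views to confirm it.

Run:
```python
from h import *
b=cv2.imread('pics/t0.png')[170:250,185:345]  # x5
cv2.imwrite('pics/t0c.png',cv2.resize(b,None,fx=5,fy=5,interpolation=cv2.INTER_CUBIC))
a=cv2.imread('pics/s0.png')[125:275,155:330]
a=cv2.resize(a,None,fx=4,fy=4,interpolation=cv2.INTER_CUBIC)
cv2.imwrite('pics/s0c.png',a)
```

```text
(no output)
```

View pics/t0c.png

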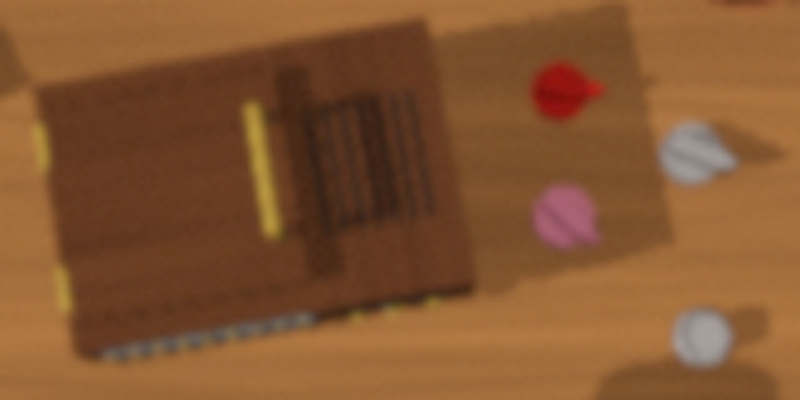

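View pics/s0c.png

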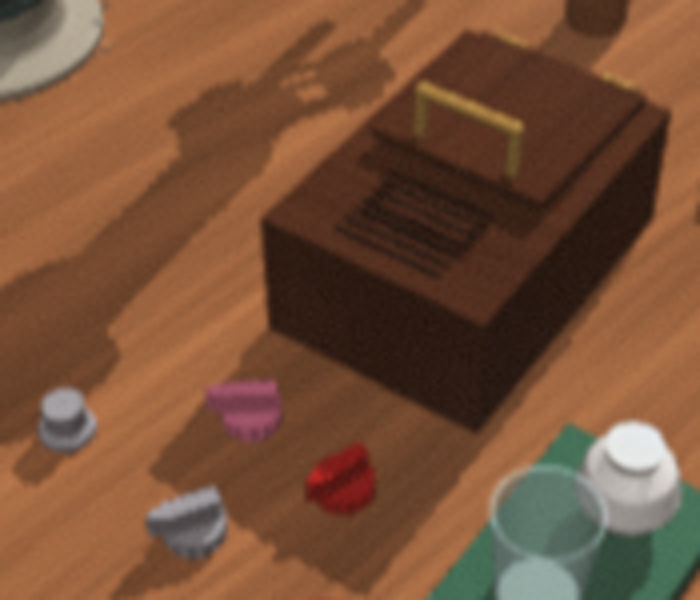

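The crops confirm it. The grey pointer is at top-crop (690,155) with its nose at (738,162), and at scene-crop (190,520). The round knob is at top-crop (702,338). Pink and red sit at (565,215) and (562,90). The door is slightly ajar. Next I fit the radio pose, the door angle and the knob pose.

```bash
cat > fit.py <<'E'
from h import *
from scipy.optimize import least_squares
T=dict(np.load('t0.npz'));S=dict(np.load('s0.npz'))
t=lambda u,v:(T,u/5+185,v/5+170); s=lambda u,v:(S,u/4+155,v/4+125)
def rad2w(p,X): c,n=np.cos(p[2]),np.sin(p[2]); return np.array([p[0]+c*X[0]-n*X[1],p[1]+n*X[0]+c*X[1],X[2]])
def door(q,X): # rot about -x
    c,n=np.cos(q),np.sin(q); return np.array([X[0],135+(c*X[1]+n*X[2]),120.5+(-n*X[1]+c*X[2])])/1000
C=lambda a,b,z:np.array([a*.095,b*.14,z])
obs=[(t(428,20),C(1,-1,.12)),(t(472,290),C(-1,-1,.12)),(t(38,88),C(1,1,.12)),(s(265,222),C(-1,-1,.12)),(s(483,325),C(1,-1,.12)),(s(668,113),C(1,1,.12)),(s(475,430),C(1,-1,0)),(s(270,328),C(-1,-1,0))]
h=[(t(251,103),(40,-150,50)),(t(273,237),(-40,-150,50)),(s(420,88),(-40,-150,50)),(s(520,130),(40,-150,50))]
def res(p):
    r=[]
    for (c,u,v),X in obs: a=proj(c,rad2w(p,X)); r+=[a[0]-u,a[1]-v]
    for (c,u,v),X in h: a=proj(c,rad2w(p,door(p[3],X))); r+=[a[0]-u,a[1]-v]
    return r
f=least_squares(res,[.5,0,.1,.05],loss='soft_l1')
p=f.x
if __name__=='__main__':
    print('radio',p.round(4)); print(np.round(res(p),1).reshape(-1,2).tolist())
    print('handle',rad2w(p,door(p[3],(0,-150,50))),'hinge',rad2w(p,np.array([0,.135,.1205])),'shaft',rad2w(p,np.array([0,.055,.092])))
    print('knob top skirt',ray(*t(690,155),.016),'nose top',ray(*t(738,162),.034),'nose scene',ray(*s(152,522),.034),'tail scene',ray(*s(218,489),.036))
E
python3 fit.py
```

```text
radio [0.543  0.0717 0.1661 0.0473]
[[-0.9, -1.3], [0.3, -1.7], [-1.8, -0.9], [-1.8, -1.7], [-0.3, -0.3], [0.5, -1.1], [-0.3, 1.7], [-1.1, 0.2], [-0.1, 1.0], [-0.5, -2.2], [0.0, 0.3], [-1.5, -0.3]]
handle [0.54510877 0.05938533 0.17753446] hinge [0.52072444 0.20482424 0.1205    ] shaft [0.53395263 0.12592547 0.092     ]
knob top skirt [ 0.57280544 -0.24899573  0.016     ] nose top [ 0.56465219 -0.28114449  0.034     ] nose scene [ 0.57092103 -0.27567377  0.034     ] tail scene [ 0.58336785 -0.22788763  0.036     ]
```

Door is at about 0.05 rad, with the handle at about (0.545, 0.059, 0.178). First I move above it, rotated +27°.

Request:
{"op": "jog_arm", "data": {"moves": [[0, 0, 0, 0, 0, 2.6, 0], [0, 0, 27, 14.9, -19.6, 2.6, 0], [0, 0, 27, 14.9, -19.6, 2.6, 0], [0, 0, 27, 14.9, -19.6, 2.6, 0], [0, 0, 27, 14.9, -19.6, 2.6, 0], [0, 0, 27, 14.9, -19.6, 2.6, 0], [0, 0, 27, 14.9, -19.6, 2.6, 0], [0, 0, 27, 14.9, -19.6, 2.6, 0], [0, 0, 27, 14.9, -19.6, 2.6, 0], [0, 0, 27, 14.9, -19.6, 2.6, 0], [0, 0, 27, 14.9, -19.6, 2.6, 0], [0, 0, 27, 14.9, -19.6, 2.6, 0], [0, 0, 27, 14.9, -19.6, 2.6, 0], [0, 0, 27, 14.9, -19.6, 2.6, 0], [0, 0, 27, 14.9, -19.6, 2.6, 0], [0, 0, 27, 14.9, -19.6, 2.6, 0], [0, 0, 27, 14.9, -19.6, 2.6, 0], [0, 0, 27, 14.9, -19.6, 2.6, 0]]}}

```text
time_s: 1.9
ee_pos: [0.5441, 0.0598, 0.2707]
tcp_rot: [[-0.986, -0.167, -0.0], [-0.167, 0.986, 0.0], [0.0, 0.001, -1.0]]
wrist_force: [-0.5, 1.3, 0.4]
gripper_width: 0.0472
gripper_force: 0.0
```

Request:
{"op": "jog_arm", "data": {"moves": [[0, 0, 0, 0, 0, -1.5, 0], [0, 0, 0, 0, 0, -3, 0], [0, 0, 0, 0, 0, -4.4, 0], [0, 0, 0, 0, 0, -4.4, 0], [0, 0, 0, 0, 0, -4.4, -0.4], [0, 0, 0, 0, 0, -4.4, -0.6], [0, 0, 0, 0, 0, -4.4, -1], [0, 0, 0, 0, 0, -4.4, -1], [0, 0, 0, 0, 0, -4.4, -1], [0, 0, 0, 0, 0, -4.4, -1], [0, 0, 0, 0, 0, -4.4, -1]]}}

```text
time_s: 3.0
ee_pos: [0.5455, 0.0596, 0.1606]
tcp_rot: [[-0.986, -0.165, 0.001], [-0.165, 0.986, 0.002], [-0.001, 0.002, -1.0]]
wrist_force: [1.3, 4.5, -0.9]
gripper_width: 0.0086
gripper_force: 30.0
```

Request:
{"op": "jog_arm", "data": {"moves": [[0, 0, 0, -0.03, 0.2, 0.44, -1], [0, 0, 0, -0.07, 0.42, 0.89, -1], [0, 0, 0, -0.12, 0.72, 1.35, -1], [0, 0, 0, -0.17, 1.04, 1.79, -1], [0, 0, 0, -0.24, 1.41, 2.19, -1], [0, 0, 0, -0.3, 1.81, 2.57, -1], [0, 0, 0, -0.38, 2.24, 2.9, -1], [0, 0, 0, -0.45, 2.7, 3.2, -1], [0, 0, 0, -0.53, 3.18, 3.45, -1], [0, 0, 0, -0.62, 3.69, 3.67, -1], [0, 0, 0, -0.7, 4.2, 3.83, -1], [0, 0, 0, -0.79, 4.73, 3.95, -1], [0, 0, 0, -0.88, 5.27, 4.02, -1], [0, 0, 0, -0.97, 5.82, 4.05, -1], [0, 0, 0, -1.06, 6.36, 4.02, -1], [0, 0, 0, -1.15, 6.9, 3.95, -1], [0, 0, 0, -1.22, 7.3, 3.87, -1], [0, 0, 0, -1.28, 7.64, 3.77, -1], [0, 0, 0, -1.33, 8.0, 3.66, -1], [0, 0, 0, -1.36, 8.2, 3.58, -1]]}}

```text
time_s: 5.0
ee_pos: [0.5105, 0.2648, 0.25]
tcp_rot: [[-0.986, -0.166, -0.001], [-0.166, 0.986, 0.001], [0.001, 0.001, -1.0]]
wrist_force: [0.6, 0.3, 5.8]
gripper_width: 0.009
gripper_force: 30.0
```

Run:
```python
from h import *
a=snap('scene','s1');b=snap('top','t1')
A=cv2.resize(cv2.imread('pics/s1.png')[80:280,150:350],(600,600),interpolation=cv2.INTER_CUBIC)
cv2.imwrite('pics/s1c.png',A)
```

```text
(no output)
```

View pics/s1c.png

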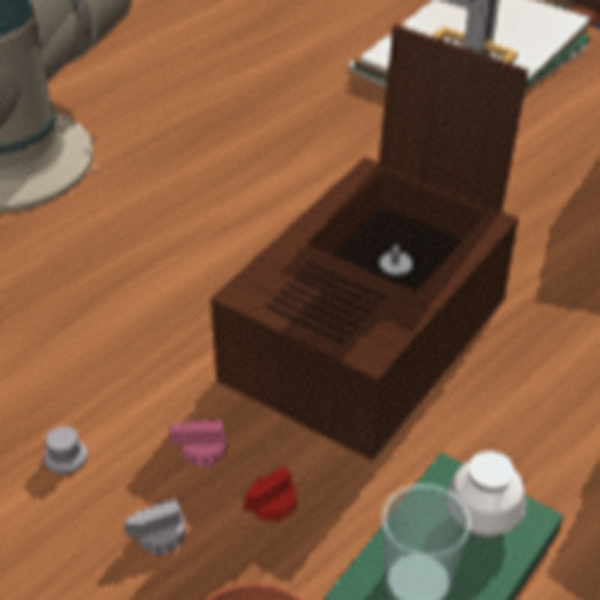

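The door stands upright. The shaft is visible in the bay at crop (397,250), and the knobs have not moved. I release the handle and rise.

Request:
{"op": "jog_arm", "data": {"moves": [[0, 0, 0, 0, 0, 0, -0.5], [0, 0, 0, 0, 0, 0, -0.5], [0, 0, 0, 0, 0, 0, -0.5], [0, 0, 0, 0, 0, 1, -0.5], [0, 0, 0, 0, 0, 2, -0.5], [0, 0, 0, 0, 0, 4, 0], [0, 0, 0, 0, 0, 6, 0], [0, 0, 0, 0, 0, 6, 0]]}}

```text
time_s: 5.9
ee_pos: [0.5131, 0.264, 0.4072]
tcp_rot: [[-0.986, -0.165, 0.012], [-0.165, 0.986, 0.005], [-0.012, 0.003, -1.0]]
wrist_force: [-0.5, -0.2, 0.0]
gripper_width: 0.0443
gripper_force: 0.0
```

Request:
{"op": "jog_arm", "data": {"moves": [[0, 0, -114, 2.6, -20.5, 0, 0], [0, 0, -114, 2.6, -20.5, 0, 0], [0, 0, -114, 2.6, -20.5, 0, 0], [0, 0, -114, 2.6, -20.5, 0, 0], [0, 0, -114, 2.6, -20.5, 0, 0], [0, 0, -114, 2.6, -20.5, 0, 0], [0, 0, -114, 2.6, -20.5, 0, 0], [0, 0, -114, 2.6, -20.5, 0, 0], [0, 0, -114, 2.6, -20.5, 0, 0], [0, 0, -114, 2.6, -20.5, 0, 0], [0, 0, -114, 2.6, -20.5, 0, 0], [0, 0, -114, 2.6, -20.5, 0, 0], [0, 0, -114, 2.6, -20.5, 0, 0], [0, 0, -114, 2.6, -20.5, 0, 0], [0, 0, -114, 2.6, -20.5, 0, 0], [0, 0, -114, 2.6, -20.5, 0, 0], [0, 0, -114, 2.6, -20.5, 0, 0], [0, 0, -114, 2.6, -20.5, 0, 0]]}}

```text
time_s: 7.7
ee_pos: [0.576, -0.2489, 0.3999]
tcp_rot: [[0.249, 0.968, -0.0], [0.968, -0.249, 0.0], [0.0, -0.0, -1.0]]
wrist_force: [-0.5, -1.0, -0.9]
gripper_width: 0.0471
gripper_force: 0.0
```

Run:
```python
from h import *
a=snap('scene','s2');b=snap('top','t2')
A=cv2.resize(cv2.imread('pics/s2.png')[150:190,250:310],(600,400),interpolation=cv2.INTER_CUBIC)
B=cv2.resize(cv2.imread('pics/t2.png')[180:250,190:290],(800,560),interpolation=cv2.INTER_CUBIC)[100:460]
cv2.imwrite('pics/m2.png',np.hstack([A[:,:400],cv2.resize(cv2.imread('pics/t2.png')[192:232,200:240],(400,400),interpolation=cv2.INTER_CUBIC)]))
```

```text
(no output)
```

View pics/m2.png

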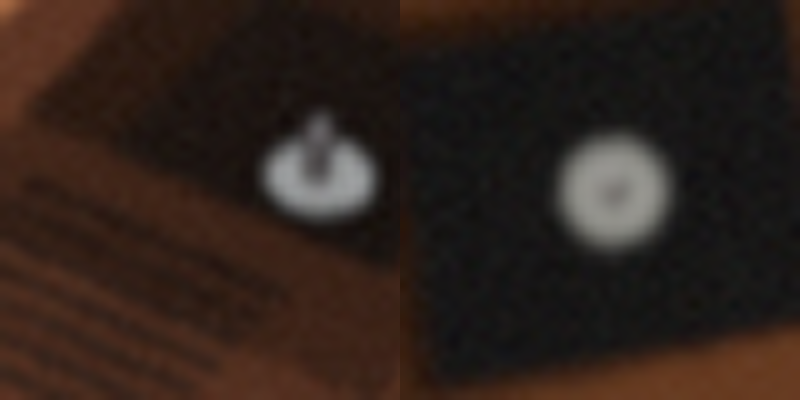

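The dish centre is at top pixel (221.3,211.0), and the shaft tip is at about scene pixel (282,161.8). I stack frames to read the flat.

Run:
```python
from h import *
from fit import p,rad2w
S=np.mean([arm.snapshot('scene')['pixels'].astype(float) for _ in range(12)],0)
T=np.mean([arm.snapshot('top')['pixels'].astype(float) for _ in range(12)],0)
np.savez('stack.npz',S=S,T=T)
def up(I,r,c,n,k):
    g=I[r:r+n,c:c+n].mean(2); lo,hi=g.min(),g.max(); return cv2.resize(((g-lo)/(hi-lo)*255).astype(np.uint8),None,fx=k,fy=k,interpolation=cv2.INTER_LANCZOS4)
cv2.imwrite('pics/m3.png',np.hstack([up(S,154,272,20,20),up(T,201,211,20,20)]))
t=dict(np.load('t2.npz'));s=dict(np.load('s2.npz'))
print('tip proj',proj(s,rad2w(p,[0,.055,.092])),proj(t,rad2w(p,[0,.055,.092])),'floor',proj(t,rad2w(p,[0,.055,.07])))
print('gray scene');print(S[156:172,274:292].mean(2).astype(int));print('top');print(T[204:219,214:230].mean(2).astype(int))
```

```text
tip proj (np.float64(281.9051846786435), np.float64(162.32151171296732)) (np.float64(219.99232349157123), np.float64(210.025248736182)) floor (np.float64(220.71913108171805), np.float64(210.75811306911706))
gray scene
[[ 22  21  22  22  20  21  21  21  21  22  21  21  22  21  21  21  21  22]
 [ 23  22  22  21  22  22  22  22  21  23  21  21  22  21  20  21  21  20]
 [ 22  21  22  22  22  22  21  22  21  21  21  21  20  22  20  21  20  21]
 [ 21  21  22  21  20  22  21  21  20  20  21  21  20  21  22  21  21  21]
 [ 22  21  21  21  21  20  22  26  27  23  22  20  20  20  20  21  21  21]
 [ 22  20  21  21  20  20  30  49  53  35  21  21  20  21  20  20  20  20]
 [ 21  22  21  21  20  24  46  81  82  45  22  19  20  20  21  20  21  20]
 [ 21  21  21  21  32  45  66  93  89  57  43  30  21  20  20  21  20  21]
 [ 21  20  24  43  73  94  86  86  82  86  94  70  36  20  20  20  20  20]
 [ 19  22  44  87 121 132 100  78  80 115 137 117  73  33  20  19  20  20]
 [ 20  26  66 125 149 143 103  78  82 127 151 146 114  56  23  21  20  21]
 [ 20  28  78 139 156 147 113  89  97 136 153 155 136  71
[... 628 characters left out ...]
 141 129 101  63  33  22  21]
 [ 24  43  85 125 143 146 145 143 140 143 142 121  81  41  23  21]
 [ 25  49  95 132 146 143 136 129 128 141 146 131  92  45  24  21]
 [ 26  52  97 133 145 140 128 119 124 141 147 132  93  46  25  21]
 [ 24  47  91 128 143 142 133 128 135 145 144 124  84  43  24  22]
 [ 22  37  74 112 136 143 142 141 144 145 136 108  67  33  22  21]
 [ 22  28  50  87 117 134 140 140 139 133 116  83  47  27  22  20]
 [ 21  23  31  56  86 107 118 119 114 102  81  54  31  22  21  21]
 [ 21  22  24  33  50  68  80  80  74  61  46  30  24  21  21  21]
 [ 21  21  21  24  28  35  42  43  38  32  26  23  22  22  22  21]
 [ 22  21  21  23  22  23  24  24  24  22  21  21  21  21  22  21]]
```

View pics/m3.png

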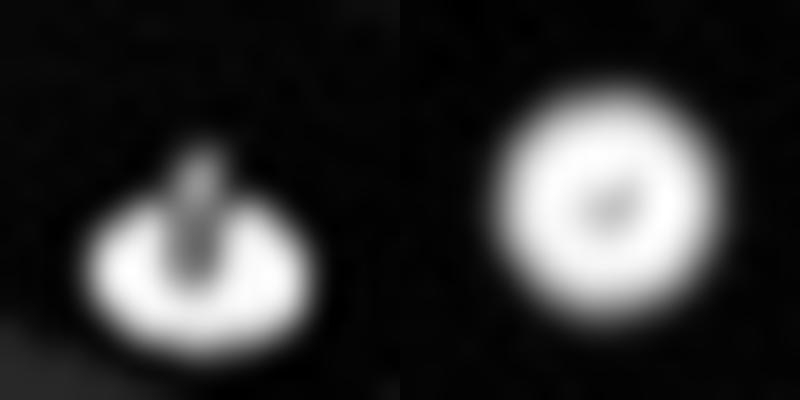

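```bash
cat > dfit.py <<'E'
from h import *
from fit import p,rad2w
from scipy.optimize import minimize
st=np.load('stack.npz');t=dict(np.load('t2.npz'));s=dict(np.load('s2.npz'))
G={'S':(s,st['S'].mean(2),154,272),'T':(t,st['T'].mean(2),202,212)}
N,K=18,16
ths=np.linspace(-np.pi,np.pi,73)
def pts(c,P,r0,c0): return np.array([[(proj(c,X)[0]-c0+.5)*K,(proj(c,X)[1]-r0+.5)*K] for X in P])
def layers(k,x,y,a,rc,zc,sg,du,dv):
    c,I,r0,c0=G[k]; L=[np.zeros((N*K,N*K),np.uint8) for _ in range(5)]
    circ=[(x+rc*np.cos(q),y+rc*np.sin(q),zc) for q in ths]
    D=[(min(6*np.cos(q),2.5)/1e3,(6*np.sin(q) if np.cos(q)<2.5/6 else np.clip(6*np.sin(q),-5.454,5.454))/1e3) for q in ths]
    w=lambda d,z:(x+np.cos(a)*d[0]-np.sin(a)*d[1],y+np.sin(a)*d[0]+np.cos(a)*d[1],z)
    f=[(2.5e-3,-5.454e-3),(2.5e-3,5.454e-3)]
    M=np.zeros((N*K,N*K),np.uint8)
    off=np.array([du*K,dv*K])
    fill=lambda P,v:cv2.fillConvexPoly(M,np.round(pts(c,P,r0,c0)+off).astype(np.int32),v)
    fill(circ,1)
    fill_h=cv2.convexHull(np.round(pts(c,[w(d,z) for d in D for z in(zc,.092)],r0,c0)+off).astype(np.int32)); cv2.fillConvexPoly(M,fill_h,2)
    cam_=-np.array(c['R']).T@c['t']
    if (cam_[:2]-[x,y])@[np.cos(a),np.sin(a)]>.003: fill([w(f[0],zc),w(f[1],zc),w(f[1],.092),w(f[0],.092)],3)
    fill([w(d,.092) for d in D],4)
    return np.stack([cv2.resize(cv2.GaussianBlur((M==i).astype(np.float32),(0,0),sg*K),(N,N),interpolation=cv2.INTER_AREA).ravel() for i in range(5)],1),I[r0:r0+N,c0:c0+N].ravel()
def cost(v,a,ks,full=False):
    e=0;co=[]
    for i,k in enumerate(ks):
        A,b=layers(k,v[0]/1e3,v[1]/1e3,a,v[2]/1e3,v[3]/1e3,abs(v[4]),v[5+2*i],v[6+2*i])
        q=np.linalg.lstsq(A,b,rcond=None)[0]; co.append(q.round()); e+=((A@q-b)**2).mean()
    e+=.3*sum((np.array(v[5:])/.6)**2)
    return (e,co) if full else e
if __name__=='__main__':
    x0=rad2w(p,[0,.055,0])[:2]*1e3
    for ks in('S','T','ST'):
        for a in np.arange(-.26,.62,.11):
            r=minimize(cost,[*x0,13.5,73,.8]+[0,0]*len(ks),args=(a,ks),method='Nelder-Mead',options=dict(maxiter=350,xatol=.02,fatol=.02,initial_simplex=None))
            print(ks,round(a,2),round(r.fun,2),r.x.round(2),[list(map(int,q)) for q in cost(r.x,a,ks,True)[1]])
E
time python3 dfit.py
```

```text
S -0.26 19.78 [534.25 124.93  17.15  72.97   0.87  -0.    -0.  ] [[21, 167, 65, 80, 104]]
S -0.15 17.86 [534.16 125.28  17.11  72.68   0.83   0.    -0.  ] [[22, 167, 66, 81, 101]]
S -0.04 14.53 [534.34 125.03  17.33  72.91   0.74   0.    -0.  ] [[22, 160, 74, 82, 99]]
S 0.07 13.1 [534.21 125.31  17.45  72.68   0.73  -0.     0.  ] [[22, 159, 76, 81, 98]]
S 0.18 13.45 [534.18 125.26  17.25  72.72   0.85  -0.     0.  ] [[21, 165, 71, 74, 106]]
S 0.29 12.02 [534.76 124.33  17.13  73.65   0.8   -0.    -0.  ] [[22, 164, 73, 64, 112]]
S 0.4 9.81 [534.46 124.99  17.44  72.96   0.72  -0.    -0.  ] [[22, 158, 79, 64, 105]]
S 0.51 12.64 [533.95 125.66  17.18  72.26   0.89  -0.    -0.  ] [[21, 168, 71, 23, 115]]
T -0.26 2.08 [535.74 126.59  19.13  58.58   1.03  -0.    -0.  ] [[21, 150, 91, 0, 142]]
T -0.15 2.3 [535.17 126.03  19.07  63.17   0.99  -0.    -0.  ] [[21, 149, 92, 0, 138]]
T -0.04 2.26 [535.38 126.26  19.09  61.38   0.99  -0.    -0.  ] [[22, 149, 95, 0, 140]]
T 0.07 2.1 [536.44 127.27  19.23  52.47   0.98  -0.    -0.  ] [[22, 149, 101, 0, 147]]
T 0.18 3.58 [534.53 125.48  19.17  68.16
[... 670 characters left out ...]
 [24, 153, 77, 0, 128]]
ST 0.07 50.18 [534.16 125.01  18.08  72.98   0.86  -0.     0.    -0.    -0.  ] [[20, 155, 76, 77, 104], [24, 154, 79, 0, 128]]
ST 0.18 48.47 [534.11 125.11  18.18  73.06   0.86   0.    -0.    -0.    -0.  ] [[20, 154, 77, 72, 104], [24, 153, 81, 0, 129]]
ST 0.29 47.73 [534.08 125.04  18.11  72.97   0.88   0.    -0.    -0.    -0.  ] [[20, 156, 77, 65, 108], [24, 154, 78, 0, 127]]
ST 0.4 46.93 [534.11 125.12  18.2   73.02   0.84   0.    -0.    -0.    -0.  ] [[20, 153, 78, 55, 108], [24, 152, 85, 0, 130]]
ST 0.51 47.01 [534.1  125.11  18.22  73.03   0.83   0.    -0.    -0.    -0.  ] [[20, 153, 79, 21, 110], [24, 152, 86, 0, 129]]
real	1m41.163s
user	1m41.200s
sys	0m0.122s
```

The shaft is at about (0.5342, 0.1252), with yaw about 0.4. I refine the knob pose by a silhouette fit on the first pictures.

```bash
cat > kfit.py <<'E'
from h import *
from scipy.optimize import minimize
K=10;th=np.linspace(0,2*np.pi,60)
def sil(c,x,y,a,z0,r0,c0,N,sg=.8):
    M=np.zeros((N*K,N*K),np.uint8)
    w=lambda P:np.array([(x+np.cos(a)*u-np.sin(a)*v,y+np.sin(a)*u+np.cos(a)*v,z0+z) for u,v,z in P])
    bar=[(-.019,-.007),(-.019,.007),(.018,.007),(.032,.001),(.032,-.001),(.018,-.007)]
    for P in ([(.022*np.cos(q),.022*np.sin(q),z) for q in th for z in(0,.016)],[(u,v,z) for u,v in bar for z in(.016,.036)]):
        q=np.array([proj(c,X) for X in w(P)]); q=((q-[c0,r0]+.5)*K).round().astype(np.int32)
        cv2.fillConvexPoly(M,cv2.convexHull(q),1)
    return cv2.resize(cv2.GaussianBlur(M.astype(np.float32),(0,0),sg*K),(N,N),interpolation=cv2.INTER_AREA)
def fitk(cams,x,y,a,z0=0,N=26,zf=False):
    D=[]
    for c in cams:
        u,v=proj(c,(x,y,z0+.018)); r0,c0=int(v)-N//2,int(u)-N//2
        I=cv2.GaussianBlur(c['pixels'].astype(np.float32),(0,0),.5)[r0:r0+N,c0:c0+N]; D.append((c,(I[...,0]-I[...,2])/(I.sum(2)+1),r0,c0))
    def cost(v,each=False):
        e=[]
        for c,b,r0,c0 in D:
            m=sil(c,v[0]/1e3,v[1]/1e3,v[2]/10,z0 if not zf else v[3]/1e3,r0,c0,N).ravel(); A=np.stack([m,1-m],1); q,*_=np.linalg.lstsq(A,b.ravel(),rcond=None)
            e.append(1e4*((A@q-b.ravel())**2).mean())
        return e if each else sum(e)
    i=[x*1e3,y*1e3,a*10]+([z0*1e3] if zf else [])
    sx=np.array([i]+[np.array(i)+4*np.eye(len(i))[j] for j in range(len(i))])
    r=minimize(cost,i,method='Nelder-Mead',options=dict(initial_simplex=sx,xatol=.02,fatol=.005))
    return r.x,cost(r.x,True)
if __name__=='__main__':
    S=dict(np.load('s0.npz'));T=dict(np.load('t0.npz'))
    for cs in([S],[T],[S,T]): print(fitk(cs,.576,-.2475,-1.81))
E
python3 kfit.py
```

```text
(array([ 574.66006215, -246.25890776,  -19.20257609]), [np.float32(0.97071517)])
(array([ 576.78649995, -249.21005602,  -19.3916722 ]), [np.float32(3.0608003)])
(array([ 575.46326484, -247.33048227,  -19.20298322]), [np.float32(2.8381002), np.float32(5.6098123)])
```

Request:
{"op": "jog_arm", "data": {"moves": [[0, 0, -5.6, 0, 0.07, -2, 0], [0, 0, -5.6, 0, 0.07, -4, 0], [0, 0, -5.6, 0, 0.07, -6, 0], [0, 0, -5.6, 0, 0.07, -8, 0], [0, 0, -5.6, 0, 0.07, -10, 0], [0, 0, -5.6, 0, 0.07, -12, 0], [0, 0, -5.6, 0, 0.07, -13.5, 0], [0, 0, -5.6, 0, 0.07, -14.5, 0], [0, 0, -5.6, 0, 0.07, -15.2, 0], [0, 0, -5.6, 0, 0.07, -15.2, 0], [0, 0, -5.6, 0, 0.07, -15.2, 0], [0, 0, -5.6, 0, 0.07, -15.2, -0.4], [0, 0, -5.6, 0, 0.07, -15.2, -0.5], [0, 0, -5.6, 0, 0.07, -15.2, -0.6], [0, 0, -5.6, 0, 0.07, -15.2, -1], [0, 0, -5.6, 0, 0.07, -15.2, -1], [0, 0, -5.6, 0, 0.07, -15.2, -1], [0, 0, -5.6, 0, 0.07, -15.2, -1]]}}

```text
time_s: 10.8
ee_pos: [0.5762, -0.2473, 0.0205]
tcp_rot: [[0.343, 0.939, 0.0], [0.939, -0.343, -0.0], [-0.0, 0.0, -1.0]]
wrist_force: [-1.3, 0.6, 4.3]
gripper_width: 0.0138
gripper_force: 30.0
```

Request:
{"op": "jog_arm", "data": {"moves": [[0, 0, 0, 0, 0, 1, -1], [0, 0, 0, 0, 0, 2.5, -1], [0, 0, 0, 0, 0, 4, -1], [0, 0, 0, 0, 0, 6, -1], [0, 0, 8, -0.1, 0.8, 9, -1], [0, 0, 16, -0.2, 1.7, 9, -1], [0, 0, 24, -0.3, 2.6, 9, -1], [0, 0, 32, -0.4, 3.5, 9, -1], [0, 0, 40, -0.5, 4.4, 9, -1], [0, 0, 48, -0.6, 5.3, 9, -1], [0, 0, 56, -0.7, 6.2, 9, -1], [0, 0, 64, -0.8, 7.1, 9, -1], [0, 0, 72, -0.9, 8, 9, -1], [0, 0, 80, -1, 8.9, 9, -1], [0, 0, 88, -1.1, 9.8, 9, -1], [0, 0, 96, -1.2, 10.7, 9, -1], [0, 0, 104, -1.3, 11.6, 9, -1], [0, 0, 112, -1.38, 12.4, 9, -1], [0, 0, 120, -1.38, 13.12, 9, -1], [0, 0, 128, -1.38, 13.12, 9, -1]]}}

```text
time_s: 12.8
ee_pos: [0.5411, 0.083, 0.2445]
tcp_rot: [[-0.949, -0.316, -0.001], [-0.316, 0.949, 0.001], [0.0, 0.002, -1.0]]
wrist_force: [0.6, -0.7, 0.5]
gripper_width: 0.0136
gripper_force: 30.0
```

Request:
{"op": "jog_arm", "data": {"moves": [[0, 0, 5, 0, 0, 0, -1], [0, 0, 5, 0, 0, -1, -1], [0, 0, 5, 0, 0, -2, -1], [0, 0, 5, 0, 0, -3, -1], [0, 0, 5, 0, 0, -3.4, -1], [0, 0, 5, 0, 0, -3.4, -1]]}}

```text
time_s: 13.4
ee_pos: [0.5404, 0.0808, 0.1584]
tcp_rot: [[-0.921, -0.39, -0.004], [-0.39, 0.921, 0.0], [0.003, 0.002, -1.0]]
wrist_force: [1.0, -0.0, -1.2]
gripper_width: 0.0139
gripper_force: 30.0
```

Run:
```python
from h import *
a=snap('scene','s4');b=snap('top','t4')
A=cv2.resize(cv2.imread('pics/s4.png')[60:240,190:350],(533,600),interpolation=cv2.INTER_CUBIC)
cv2.imwrite('pics/m4.png',A); print(arm.read_state()['ee_pos'],arm.read_state()['joint_positions'])
```

```text
[0.54223448 0.08077036 0.16066179] [ 2.08729641e-02  2.64416232e-01  1.63644055e+00  9.63133406e-05
  1.23961335e+00 -1.95020542e+00]
```

View pics/m4.png

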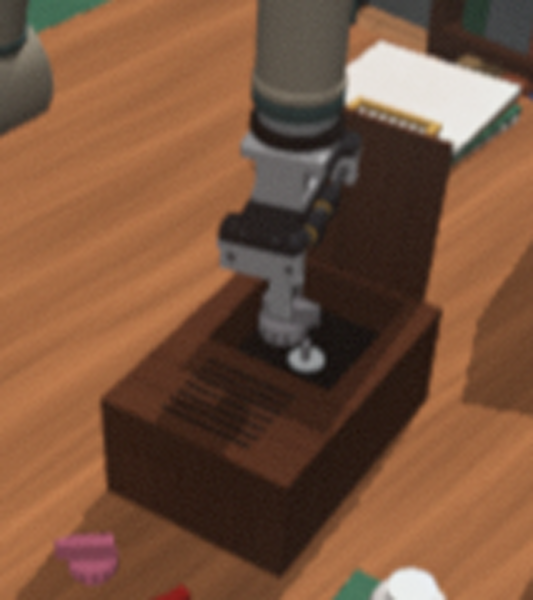

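The knob is held over the bay at crop (280,325), and the shaft is at (305,355). I nudge the door back a little with the gripper body to make clearance, then go to above the shaft.

Request:
{"op": "jog_arm", "data": {"moves": [[0, 0, 0, -0.1, 0.6, 0, -1], [0, 0, 0, -0.2, 1.2, 0, -1], [0, 0, 0, -0.25, 1.5, 0, -1], [0, 0, 0, -0.3, 1.8, 0, -1], [0, 0, 0, -0.34, 2.05, 0, -1], [0, 0, 0, -0.38, 2.3, 0, -1], [0, 0, 0, -0.44, 2.64, 0, -1], [0, 0, 0, -0.44, 2.64, 0, -1]]}}

```text
time_s: 14.3
ee_pos: [0.5304, 0.1479, 0.16]
tcp_rot: [[-0.921, -0.39, -0.0], [-0.39, 0.921, 0.001], [-0.0, 0.001, -1.0]]
wrist_force: [-0.0, 0.4, 0.6]
gripper_width: 0.0138
gripper_force: 30.0
```

Request:
{"op": "jog_arm", "data": {"moves": [[0, 0, 0, 0.07, -0.4, 0, -1], [0, 0, 0, 0.14, -0.86, 0, -1], [0, 0, 0, 0.14, -0.86, 0, -1], [0, 0, 0, 0.14, -0.86, -0.8, -1], [0, 0, 0, 0.14, -0.86, -1.2, -1], [0, 0, 0, 0.14, -0.86, -1.6, -1], [0, 0, 0, 0.14, -0.86, -1.6, -1]]}}

```text
time_s: 15.0
ee_pos: [0.533, 0.125, 0.1185]
tcp_rot: [[-0.921, -0.389, -0.003], [-0.389, 0.921, -0.0], [0.003, 0.001, -1.0]]
wrist_force: [0.0, -0.8, -0.9]
gripper_width: 0.0135
gripper_force: 30.0
```

Run:
```python
from h import *
a=snap('scene','s5');b=snap('top','t5')
A=cv2.resize(cv2.imread('pics/s5.png')[130:180,250:310],(720,600),interpolation=cv2.INTER_CUBIC)
cv2.imwrite('pics/m5.png',A)
r=arm.read_state(); print(r['ee_pos'],r['wrist_force'])
for z,P in((.0,'shaft'),): print([proj(a,(.5342,.1252,q)) for q in (.073,.092)],'bore centre expected',proj(a,(r['ee_pos'][0],r['ee_pos'][1],r['ee_pos'][2]-.0205)))
```

```text
[0.53417446 0.12527716 0.11994556] [ 0.70626526 -0.13652529 -0.34065512]
[(np.float64(281.45862670635336), np.float64(167.03584922878008)), (np.float64(281.81473443996003), np.float64(162.46475159458063))] bore centre expected (np.float64(281.96621883090114), np.float64(160.63150975075084))
```

View pics/m5.png

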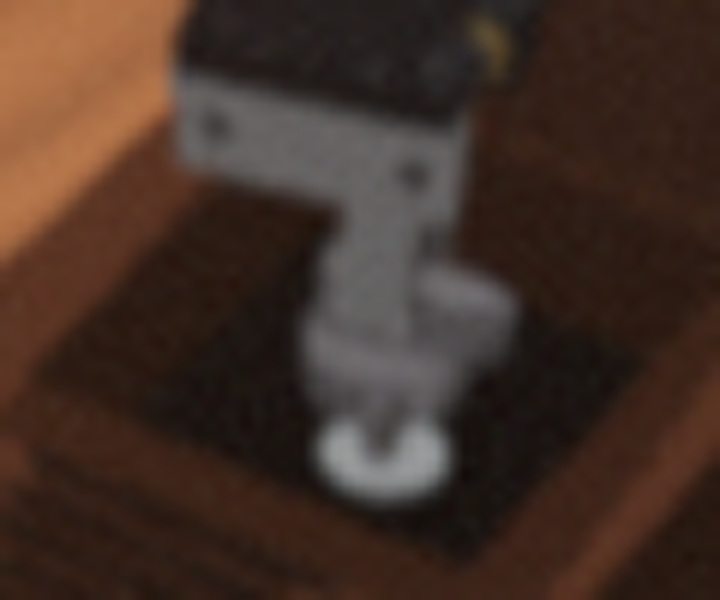

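The skirt spans about x 303–468 (centre about 385) in the crop, above the collar at x=383, so it looks aligned. I descend gently and watch the force.

Request:
{"op": "jog_arm", "data": {"moves": [[0, 0, 0, 0, 0, -0.2, -1], [0, 0, 0, 0, 0, -0.3, -1], [0, 0, 0, 0, 0, -0.38, -1], [0, 0, 0, 0, 0, -0.46, -1], [0, 0, 0, 0, 0, -0.52, -1], [0, 0, 0, 0, 0, -0.52, -1], [0, 0, 0, 0, 0, -0.52, -1]]}}

```text
time_s: 15.8
ee_pos: [0.534, 0.1253, 0.1069]
tcp_rot: [[-0.921, -0.39, -0.0], [-0.39, 0.921, 0.0], [0.0, 0.0, -1.0]]
wrist_force: [-0.3, 1.8, -1.0]
gripper_width: 0.0136
gripper_force: 30.0
```

There's no axial resistance 5 mm past the tip height, so the bore is on the shaft. I continue down.

Request:
{"op": "jog_arm", "data": {"moves": [[0, 0, 0, 0, 0, -0.08, -1], [0, 0, 0, 0, 0, -0.16, -1], [0, 0, 0, 0, 0, -0.24, -1], [0, 0, 0, 0, 0, -0.3, -1], [0, 0, 0, 0, 0, -0.36, -1], [0, 0, 0, 0, 0, -0.36, -1]]}}

```text
time_s: 16.4
ee_pos: [0.534, 0.1253, 0.0982]
tcp_rot: [[-0.921, -0.39, -0.0], [-0.39, 0.921, 0.0], [-0.0, 0.0, -1.0]]
wrist_force: [-2.0, 1.5, 2.4]
gripper_width: 0.0137
gripper_force: 30.0
```

Request:
{"op": "jog_arm", "data": {"moves": [[0, 0, 0, 0, 0, -0.06, -1], [0, 0, 0, 0, 0, -0.12, -1], [0, 0, 0, 0, 0, -0.18, -1], [0, 0, 0, 0, 0, -0.22, -1], [0, 0, 0, 0, 0, -0.22, -1], [0, 0, 0, 0, 0, -0.22, -1]]}}

```text
time_s: 17.0
ee_pos: [0.5341, 0.1253, 0.0934]
tcp_rot: [[-0.921, -0.39, 0.0], [-0.39, 0.921, 0.0], [-0.001, 0.0, -1.0]]
wrist_force: [-3.4, 1.0, 8.4]
gripper_width: 0.0133
gripper_force: 30.0
```

Run:
```python
from workcell import arm
import numpy as np
r=arm.read_state();print(r['ee_pos'],r['wrist_force'],r['ft_torque'])
```

```text
[0.53409712 0.12534997 0.09336081] [-3.36917997  1.02691349  8.42912339] [ 0.15714687  0.63778695 -0.01230449]
```

Request:
{"op": "jog_arm", "data": {"moves": [[0, 0, 0, -0.02, 0, -0.03, -1], [0, 0, 0, -0.02, 0, -0.05, -1], [0, 0, 0, -0.02, 0, -0.05, -1], [0, 0, 0, -0.02, 0, -0.05, -1]]}}

```text
time_s: 17.4
ee_pos: [0.5341, 0.1254, 0.0932]
tcp_rot: [[-0.921, -0.39, 0.002], [-0.39, 0.921, 0.0], [-0.002, -0.0, -1.0]]
wrist_force: [-4.1, -0.2, 13.3]
gripper_width: 0.0139
gripper_force: 30.0
```

Run:
```python
from h import *
r=arm.read_state();print(r['ee_pos'],r['wrist_force'],r['ft_torque'])
a=snap('scene','s6')
cv2.imwrite('pics/m6.png',cv2.resize(cv2.imread('pics/s6.png')[70:250,190:370],(600,600),interpolation=cv2.INTER_CUBIC))
```

```text
[0.53412795 0.12536846 0.09319329] [-4.05743956 -0.20732602 13.28196951] [ 0.18768557  0.78878185 -0.02291315]
```

View pics/m6.png

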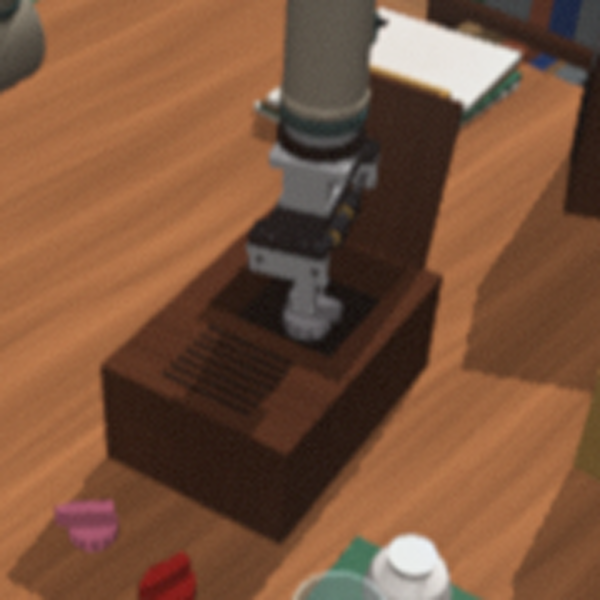

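The knob covers the shaft at crop (312,320), and the door is open behind it. The force jumped to 13 N with almost no travel, so the shaft is at its stop. I hand in.

```bash
python3 -c "from workcell import arm; print(arm.sign_off())"
```

```text
the job is handed in; nothing more can be done
None
```

I signed the job off at 17.4 s of robot time with the door open and the pointer knob on the D-shaft, still held and pressed to its stop (13 N at the wrist); the sign-off call returned no verdict. I set the knob's yaw from a coarse image fit and did not measure it again afterwards. I also pushed the door a little past upright with the gripper body, to make room.

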